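# Hang a second gauge plate on the occupied hook

### The arm

A 7-joint arm with a two-finger parallel gripper is mounted at the origin on a cart in front of the work surface, level with it; the furniture and walls round the work are solid. World frame = base frame: x ahead of the robot, y to its left, z up, the work surface at z = 0. Lengths are in m, angles in rad, forces in N, time in s.
With the tool pointing down it reaches from about 0.35 to 0.9 m from the base axis. Payload 19.9 kg.
Tool frame: the origin (TCP) lies on the front face of the gripper's body, between the roots of the fingers; the fingertips stand 97 mm ahead of it and the grasp point (between the pads) lies 78 mm ahead of it; z points along the fingers, y is the line along which they close (so a half turn about z gives the same grasp; the last joint's range is limited). The gripper opens to 94 mm and grips with 3 to 60 N. Pads are 16 mm wide; open, the fingers measure 119 mm over their backs; the gripper's body (75 mm by 177 mm) begins 78 mm behind the grasp point.
Start: joints at [1.099, 0.417, -0.01, 1.614, 0.005, 1.111, -0.053], TCP at [0.26, -0.568, 0.303] pointing down, gripper open.
Joint ranges: [-2.81, 2.81], [-0.39, 2.02], [-1.27, 1.25], [0.06, 2.57], [-1.19, 4.33], [0.19, 2], [-2.82, 2.82]. Speed limits (rad/s): [1.89, 1.89, 2.39, 2.39, 3.01, 3.01, 3.01].

### API

Orientations are given as a unit quaternion [w, x, y, z].
In Python, from cell import monitor, optics, workorder gives the robot as it stands.
- The arm moves only by the tool arm_command, never from a script. Its arguments are lists of equal length, an entry for each row: "turn": the turn, a rotation vector about the tool's x, y, z in rad, a list of three; "dp": the shift along the tool's x, y, z in m, a list of three; "grip": the gripper's target within -1 to 1 (shut at 1, half-way at 0, fully open at -1). In form: {"turn": [[rx, ry, rz], ...], "dp": [[x, y, z], ...], "grip": [grip, ...]}. A call has 1 to 8 rows; each row is the pose to reach, as a shift and turn from the pose commanded when the call began, along the tool's axes at that moment; what a row does not reach only later rows make up. A row lasts 1/12 s, in which the tool goes at most 41.7 mm and 7.16 degrees, less where a joint would pass 70% of its speed; a pose out of reach is approached as far as the arm can. A call with a gripper value outside its range is refused whole. The fingers move at their own pace and stop on an object; "newtons" is the grip in N (left out, the last holds). Time passes only in rows, so rows that repeat a pose let the fingers close. It gives the time, the measured TCP pose, the force, the opening and the grip force at its end, in the units of the state.
- monitor.get_state(): the state, without advancing time (a new reading comes with each control period).
- optics.capture(name): name is "side" or "top"; returns a dict with "frame" (400x640x3 uint8, red, green, blue), "intrinsics" (3x3 intrinsics, pixels), "xyz" and "orientation" of the camera in the world. Camera axes: x right, y down, z forward; pixel columns grow to the right and rows downward; lengths in m; the calibration is good to about 2 mm. A picture is of the moment at which its call begins. There is no depth.
- workorder.hand_in(): hands the job in; it is judged then, once.
The state is a dict: "t": time; "joint_positions": joint angles; "qvel": joint speeds; "joint_efforts": joint torques, N m; "tcp_pos": TCP position; "ee_rot": TCP orientation; "contact_force": force on the tool from outside, world axes, zero at the start; "wrist_torque": the same for the moment, N m; "gripper_width": opening from 0.0 (shut) to 1.0 (fully open); "finger_force": force on a finger pad.
Only numpy, scipy, OpenCV 4.12 (cv2) and the standard library are available. Lean on these libraries where they do the work, as an engineer would, in place of code of your own. Each camera call takes 0.05 s, during which the arm holds its last target. There are 200 camera calls.

### The job

Take the steel plate with the window out of the wooden block and hang it by its window on the hook of the grey stand, in front of the plate that already hangs there. Then slide it back along the hook, pushing the first plate before it, until both come up against the stop at the root and you feel a light but definite push of about 5 to 10 N; let go and leave both plates hanging there face to face. Do not knock the first plate off or ram the stop, and leave the other plate in the block alone.

Things in the scene. Friction and masses are not known exactly. Their poses are not given: they have to be found in the camera images.
- gauge_center (a point): Centre of the gauge plate to hang: loose flat steel plate, 8 mm thick (its x), 44 mm wide (its y), 110 mm tall (its z), 0.22 kg, standing in one of two slots of the wooden block, 80 mm of it above the block. The point lies half-way up, 55 mm under the top edge. Front and back are alike. It can be gripped from above across its 44 mm width, fingers on the narrow edges.
- gauge_eye (a point): Centre of the gauge plate's one rectangular window, 18 mm wide and 34 mm tall: 22 mm above the plate's centre. The window's upper edge is 17 mm above this point, with 16 mm of plate above that.
- stand: Fixed grey hook stand. Origin: on the bench under the front face of its post (22 mm square, 182 mm tall); x points from the hook's tip towards the post, z up. The hook's arm is a round steel bar 8 mm in diameter, its axis at y = 0, z = 170 mm, running level from the post's front face (x = 0) to x = -105 mm, where it bends up at 45 degrees to the tip.
- hook_tip (a point): End of the bar's axis at the upturned tip, at x = -118 mm, z = 183 mm of the stand; the bar's round end reaches 4 mm farther (topmost point z = 187 mm, foremost x = -122 mm).
- hook_root (a point): Where the arm's axis meets the post (x = 0, z = 170 mm of the stand). Near it the bar carries an adjustable stop collar 26 mm across with a rubber face that gives 1 mm for 8 N. Its front face lies 24 to 48 mm in front of the post, wherever it was last clamped: this is not measured and must be felt. It is meant for 5 to 10 N; over 20 N is too much.
- hung: The loose plate already on the hook: steel, 8 mm thick (its x), 30 mm wide (its y), 90 mm tall (its z), 0.12 kg. Origin: centre of its lower edge. Its window, 16 mm wide and 26 mm tall, ends 10 mm under its top edge. It hangs 53 to 68 mm from the post, with or without a gap to the stop, and slides along the bar under less than 3 N.
- hung_eye (a point): Centre of the window of the plate that already hangs on the hook, 67 mm above its lower edge.
- blank_center (a point): Centre of the other loose plate in the wooden block, to be left alone: steel, 8 mm thick, 44 mm wide, 104 mm tall, no window, one upper corner cut away in a step. It stands in whichever slot the gauge plate does not.
- rack: Fixed wooden block, 60 x 200 x 40 mm, with two slots 30 mm deep, 110 mm apart between centres. Origin: centre of its underside; y runs along the row of slots.
Things that resemble listed ones, but are neither listed nor needed, are in the scene too. Leave any green or orange look-alike of the part that bears gauge_center alone.

How it is judged:
By the outcome, as a careful person would: the job done as asked, in the order asked, and still so for the second after the job is handed in, with the robot touching nothing.
It also fails if it takes over 56 s, if anything falls off the work surface, if the arm or the gripper's body presses on something with over 40 N, if the wrist force passes 120 N, or if a joint passes its speed limit or range.

## Working session

There is one attempt and no reset: what is moved stays moved. The work goes in short steps, Python scripts to look and compute and a tool call to move; the robot and the scene stay as the last step left them, time stands still between calls to the robot, and variables do not carry over. Pictures are saved under pics/ and viewed, at most 10 in all, crops included, and the job is handed in when it is done.

Besides the shell and the picture viewer there is one more tool, called as a command line: name --argument value ..., lists and objects as JSON in quotes. arm_command: Moves the arm, as the interface text tells. Its arguments: {"type":"object","properties":{"turn":{"type":"array","items":{"type":"array","items":{"type":"number"}}},"dp":{"type":"array","items":{"type":"array","items":{"type":"number"}}},"grip":{"type":"array","items":{"type":"number"}},"newtons":{"type":"number"}},"required":["turn","dp","grip"]}

```bash
mkdir -p pics; cat > h.py <<'E'
import numpy as np,cv2,json
from scipy.spatial.transform import Rotation as R
from cell import monitor,optics,workorder
def cap(n,f):
    c=optics.capture(n); cv2.imwrite(f'pics/{f}.png',c['frame'][:,:,::-1]); 
    np.savez(f'pics/{f}.npz',K=c['intrinsics'],p=c['xyz'],q=c['orientation']); return c
def load(f):
    d=np.load(f'pics/{f}.npz'); q=d['q']; 
    return np.array(d['K']),np.array(d['p']),R.from_quat(np.r_[q[1:],q[0]]).as_matrix()
def ray(f,u,v):
    K,p,M=load(f); d=M@np.linalg.inv(K)@[u,v,1]; return p,d/np.linalg.norm(d)
def plane(f,u,v,z):
    p,d=ray(f,u,v); return p+d*(z-p[2])/d[2]
def tri(f1,a,f2,b):
    p,d=ray(f1,*a);q,e=ray(f2,*b); s=np.linalg.lstsq(np.c_[d,-e],q-p,rcond=None)[0]
    A=p+s[0]*d;B=q+s[1]*e; return (A+B)/2,np.linalg.norm(A-B)
def proj(f,X):
    K,p,M=load(f); c=K@(M.T@(np.array(X)-p)); return c[:2]/c[2]
E
python3 - <<'E'
from h import *
for n in('side','top'):
    c=cap(n,n+'0'); print(n,c['xyz'],c['orientation'],c['intrinsics'])
s=monitor.get_state(); print(s)
E
```

```text
side [0.11782048 0.73151736 0.51199043] [ 0.15331539 -0.21883148  0.81306117 -0.51724144] [[366.98135169   0.         318.18417758]
 [  0.         366.98135169 201.08198681]
 [  0.           0.           1.        ]]
top [0.4596044  0.0315815  1.10102213] [-0.02341447  0.71445751 -0.69882099  0.02552344] [[374.72766458   0.         311.55986845]
 [  0.         374.72766458 202.62410817]
 [  0.           0.           1.        ]]
{'t': 0.1, 'joint_positions': array([ 1.09951619,  0.4179097 , -0.0102912 ,  1.61406183,  0.00466858,
        1.11070013, -0.05300123]), 'qvel': array([-0.00106296, -0.00194098, -0.00016422, -0.0010437 , -0.00026884,
       -0.00042328, -0.00151338]), 'joint_efforts': array([ 1.65171154e-03, -8.52576184e+01,  6.40363544e-01, -4.26694214e+01,
       -4.88090585e-02,  1.64276938e-02, -9.36263973e-05]), 'tcp_pos': array([ 0.26032923, -0.56796884,  0.30211262]), 'ee_rot': array([-5.08130779e-04,  9.77001648e-01,  2.13231100e-01, -1.41684875e-04]), 'contact_force': array([-0.44313925, -0.1116282 , -0.57088209]), 'wrist_torque': array([0.01957877, 0.00634246, 0.00529516]), 'finger_force': 0.0, 'gripper_width': 1.0017621644548866}
```

View pics/side0.png

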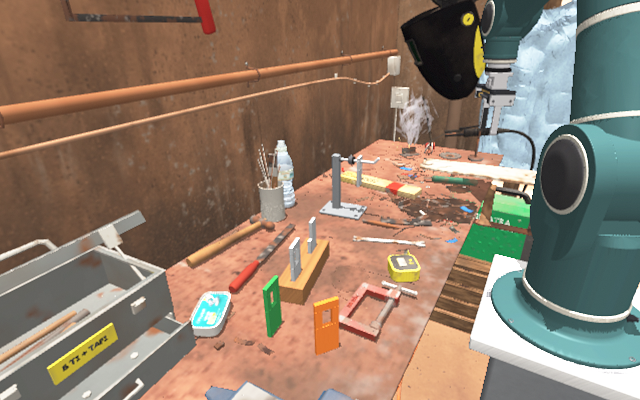

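View pics/top0.png

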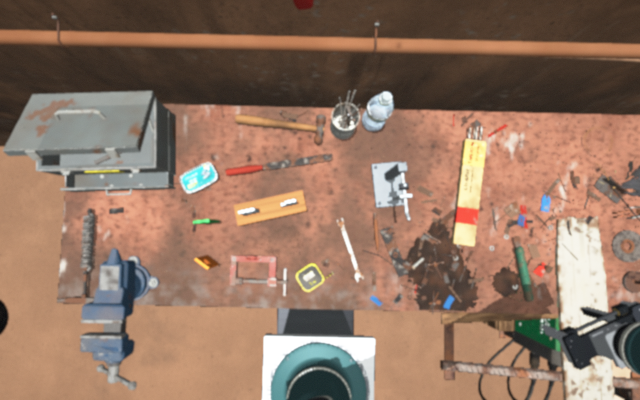

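The side view shows the block at about (305,270) with two steel plates at (295,260) and (312,235). The green (272,305) and orange (326,325) look-alikes are on the bench, and the stand's post is at (337,185). In the top view the block is at (270,208) and the stand at (392,185), with its hook at (405,185). Next I'll enlarge these areas.

```bash
python3 - <<'E'
import cv2,numpy as np
s=cv2.imread('pics/side0.png');t=cv2.imread('pics/top0.png')
f=lambda im,x,y,w,h,k:cv2.resize(im[y:y+h,x:x+w],None,fx=k,fy=k,interpolation=cv2.INTER_CUBIC)
a=f(s,265,205,80,100,5);b=f(s,315,145,80,80,5)
c=f(t,225,180,90,50,4.444);d=f(t,365,150,60,75,4)
o=np.zeros((600,800,3),np.uint8)
o[:500,:400]=a;o[:400,400:]=b
cv2.imwrite('pics/c1.png',o)
o=np.zeros((600,800,3),np.uint8)
c=f(t,230,185,80,40,10)[:,:800];d=f(t,365,155,60,65,9.2)
o=np.zeros((600,800,3),np.uint8); o[:300,:600]=f(t,230,185,80,40,7.5);o[300:,:]=f(t,365,170,60,22.5.__int__(),13.3333)[:300,:800] if 0 else 0
e=f(t,365,155,60,65,4.6); o[300:300+e.shape[0],:e.shape[1]]=e
cv2.imwrite('pics/c2.png',o)
E
```

```text
(no output)
```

View pics/c1.png

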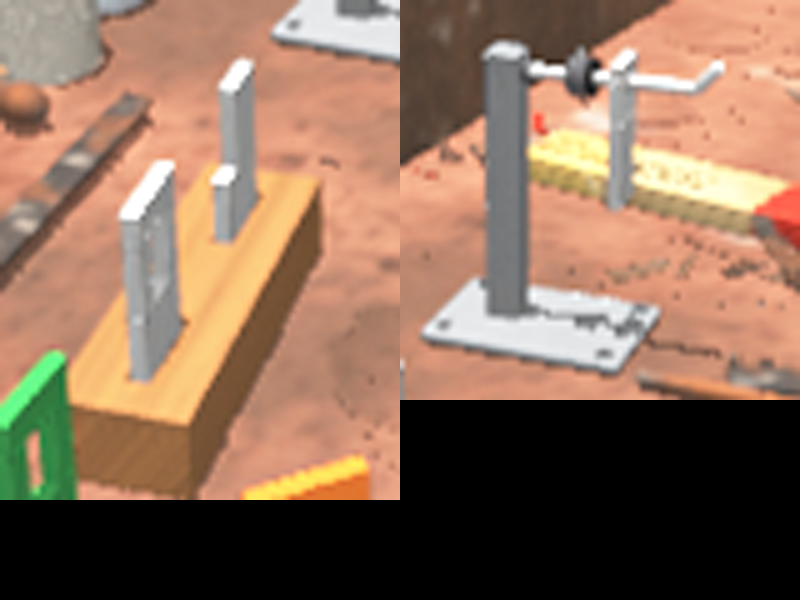

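View pics/c2.png

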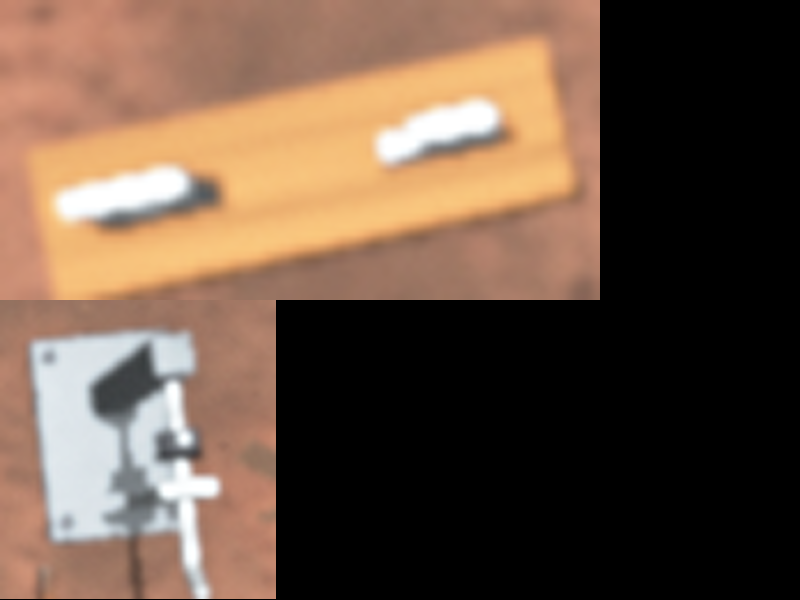

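The close crop c1 confirms the gauge plate: it is the near one in the block, with the window at (155,245) in the crop, or side pixel (296,254). The far plate has a stepped corner, so it is the blank. The green (272,305) and orange (326,325) plates are rejected. On the stand, the tip is at side pixel (459,158) and the hung plate is just in front of the collar.

```bash
python3 - <<'E'
from h import *
t=cv2.imread('pics/top0.png'); hsv=cv2.cvtColor(t,cv2.COLOR_BGR2HSV)
def comps(m,x,y,w,h,mn=5):
    z=np.zeros_like(m); z[y:y+h,x:x+w]=m[y:y+h,x:x+w]
    return [c for c in cv2.findContours(z,cv2.RETR_EXTERNAL,cv2.CHAIN_APPROX_NONE)[0] if cv2.contourArea(c)>mn]
def world(f,r,z): return np.array([plane(f,u,v,z)[:2] for u,v in cv2.boxPoints(r)])
def desc(name,P):
    e=[P[1]-P[0],P[2]-P[1]]; l=[np.linalg.norm(a) for a in e]; a=e[int(np.argmax(l))]
    print(name,'c',P.mean(0).round(4),'len',np.round(sorted(l),4),'yaw of long axis rel +y',np.degrees(np.arctan2(-a[0]*np.sign(a[1]),abs(a[1]))).round(2))
wood=cv2.inRange(hsv,(10,100,110),(25,255,255)); w=cv2.inRange(hsv,(0,0,190),(180,60,255))
wood|=w
for c in comps(wood,225,180,90,55,300): desc('rack',world('top0',cv2.minAreaRect(c),.04))
g=t[:,:,0].astype(float)  # blue channel: steel vs wood
up=cv2.resize(t[:,:,0],None,fx=8,fy=8,interpolation=cv2.INTER_CUBIC)
for x,z,n in((232,.12,'gauge'),(275,.114,'blank')):
    y0=190; roi=up[y0*8:225*8,x*8:(x+37)*8]
    m=cv2.inRange(roi,165,255); cs=cv2.findContours(m,cv2.RETR_EXTERNAL,cv2.CHAIN_APPROX_NONE)[0]
    c=max(cs,key=cv2.contourArea); r=cv2.minAreaRect(c)
    ctr=((r[0][0]+.5)/8-.5+x,(r[0][1]+.5)/8-.5+y0); r=(ctr,(r[1][0]/8,r[1][1]/8),r[2]); print(r)
    desc(n,world('top0',r,z))
# bar rows
for v in range(164,224,1):
    row=t[v,385:425].min(1).astype(int); print(v,' '.join(map(str,row)))
E
```

```text
rack c [0.5142 0.145 ] len [0.0764 0.2117] yaw of long axis rel +y 14.42
((245.8080883026123, 210.41764640808105), (5.4639363288879395, 18.57467269897461), 77.47119140625)
gauge c [0.5034 0.2011] len [0.0144 0.0485] yaw of long axis rel +y 13.86
((287.6729316711426, 201.62578964233398), (5.674721717834473, 17.55321502685547), 72.27676391601562)
blank c [0.5293 0.0925] len [0.015  0.0463] yaw of long axis rel +y 19.08
164 217 218 217 216 215 213 215 216 210 197 173 145 145 185 210 215 212 207 204 204 193 164 119 100 98 101 102 103 102 102 102 100 102 104 105 107 108 108 109 108
165 220 218 217 218 216 216 216 213 196 165 128 99 121 177 209 215 213 210 208 206 200 181 133 104 99 102 104 105 102 102 102 105 104 105 105 105 105 108 106 107
166 218 218 218 217 216 214 207 192 164 122 85 71 108 169 207 216 215 212 210 209 207 197 148 107 99 101 102 101 102 103 102 106 107 106 105 105 103 105 108 107
167 218 219 219 218 214 200 180 151 115 82 65 63 99 161 205 216 215 214 212 211 209 200 153 107 98 100 102 104 103 106 107 106 109 106 105 102 101 102 103 105
168 219 220 219 216 196 166 132 10
[... 7923 characters left out ...]
9 118 110 112 111 112 110 111 114 115 116 115 114 113 113
220 106 108 105 104 104 102 104 104 95 77 69 83 101 109 112 111 108 108 106 104 103 105 128 161 164 133 110 109 113 114 113 111 111 113 116 116 111 108 111 115
221 108 107 106 106 103 104 105 104 97 80 68 79 100 110 110 108 105 105 104 105 104 103 104 109 113 104 105 108 111 113 113 113 113 112 115 115 108 105 110 115
222 106 109 108 107 106 104 103 106 98 88 79 86 102 108 108 106 104 103 105 106 108 105 104 102 102 102 107 109 110 111 113 113 113 115 114 115 108 108 108 115
223 105 107 109 108 107 104 102 103 102 101 99 101 105 108 107 105 102 100 103 105 106 108 106 106 105 105 106 108 107 109 112 114 115 116 115 114 112 110 111 111
```

```bash
python3 - <<'E'
from h import *
t=cv2.imread('pics/top0.png'); m=t.min(2).astype(float)
P=[]
for v in list(range(173,178))+list(range(199,212)):
    c=np.arange(400,410) if v>195 else np.arange(400,406)
    if v<195: c=np.arange(401,406)
    w=np.clip(m[v,c]-(200 if v<195 else 190),0,None); 
    P.append(plane('top0',(w*c).sum()/w.sum(),v,.174)[:2])
P=np.array(P); k=np.polyfit(P[:,0],P[:,1],1); print('bar y=kx+c',k,'yaw',np.degrees(np.arctan(k[0])),'res mm',(np.polyval(k,P[:,0])-P[:,1]).round(4)*1e3)
print('tip px->', plane('top0',408.3,218.5,.185), 'bend', plane('top0',406.5,212,.174),'post front',plane('top0',402,171.3,.182),'hung top c',plane('top0',405.5,195.4,.184),'collar',plane('top0',404.5,187,.183))
# two-view checks
print('tip tri',tri('top0',(408.4,218.7),'side0',(459,158.5)))
print('post top c', tri('top0',(402.7,167),'side0',(416-0+0,0)) if 0 else '')
g=np.array([.5034,.2011,.12]);a=np.radians(13.7)
ex=np.array([np.cos(a),np.sin(a),0]);ey=np.array([-np.sin(a),np.cos(a),0])
for sx in(-1,1):
  for sy in(-1,1):
    q=proj('side0',g+sx*.004*ex+sy*.022*ey); print(sx,sy,q.round(1),((q-[265,205]+.5)*5).round(0))
s=monitor.get_state();q=s['ee_rot'];print(R.from_quat(np.r_[q[1:],q[0]]).as_matrix().round(3))
E
```

```text
bar y=kx+c [ 0.11616001 -0.26432395] yaw 6.625783767035627 res mm [ 1.1  0.2 -0.1 -0.4 -0.6  0.6  0.3 -0.2 -1.1 -1.8 -0.3  0.1  0.7  0.7
  0.5  0.4  0.1 -0.1]
tip px-> [ 0.48949777 -0.20783667  0.185     ] bend [ 0.50585805 -0.20618172  0.174     ] post front [ 0.60602529 -0.1925341   0.182     ] hung top c [ 0.54615128 -0.20097401  0.184     ] collar [ 0.56697826 -0.19866402  0.183     ]
tip tri (array([ 0.38434844, -0.22153923,  0.20306777]), np.float64(0.21130633148638403))
post top c 
-1 -1 [300.1 236.9] [178. 162.]
-1 1 [292.6 247.6] [141. 215.]
1 -1 [296.5 236.4] [160. 159.]
1 1 [288.9 247. ] [122. 213.]
[[ 0.909  0.417 -0.   ]
 [ 0.417 -0.909  0.001]
 [-0.    -0.001 -1.   ]]
```

arm_command --turn '[[0,0,0.19],[0,0,0.19],[0,0,0.19],[0,0,0.19],[0,0,0.19],[0,0,0.19],[0,0,0.19],[0,0,0.19]]' --dp '[[0.03,-0.03,-0.02],[0.542,-0.598,-0.03],[0.542,-0.598,-0.03],[0.542,-0.598,-0.03],[0.542,-0.598,-0.03],[0.542,-0.598,-0.03],[0.542,-0.598,-0.03],[0.542,-0.598,-0.03]]' --grip '[-1,-1,-1,-1,-1,-1,-1,-1]'

```text
t: 0.77
tcp_pos: [0.3608, -0.2525, 0.325]
ee_rot: [0.0, 0.993, 0.12, -0.0]
contact_force: [1.2, -1.2, 0.2]
gripper_width: 1.002
finger_force: 0.0
```

```bash
cat >> h.py <<'E'
def go(x,y,z,yaw):
    s=monitor.get_state();q=s['ee_rot'];M=R.from_quat(np.r_[q[1:],q[0]]).as_matrix()
    a=np.radians(yaw);T=np.array([[np.cos(a),np.sin(a),0],[np.sin(a),-np.cos(a),0],[0,0,-1.]])
    print('t',round(s['t'],2),'tcp',s['tcp_pos'].round(4),'yaw',np.degrees(np.arctan2(M[1,0],M[0,0])).round(2),'F',s['contact_force'].round(2),'w',round(s['gripper_width']*94,1),'ff',round(s['finger_force'],1),
     '\n dp',(M.T@(np.array([x,y,z])-s['tcp_pos'])).round(4),'turn',R.from_matrix(M.T@T).as_rotvec().round(4))
E
python3 -c "
from h import *
go(.5034,.2011,.30,13.7)
print('tip tri',tri('top0',(408.4,218.7),'side0',(378.3,158.8)))
print('bend tri',tri('top0',(406.4,212),'side0',(373.,162.2)))
p,d=ray('top0',408.4,218.7)
"
```

```text
t 0.77 tcp [ 0.3608 -0.2525  0.325 ] yaw 13.73 F [ 1.21 -1.21  0.23] w 94.2 ff 0.0 
 dp [ 0.2462 -0.4068  0.0249] turn [0.0001 0.0003 0.0006]
tip tri (array([ 0.49018448, -0.20855913,  0.18138056]), np.float64(0.0023026316316733806))
bend tri (array([ 0.50628629, -0.20709043,  0.16914598]), np.float64(0.00042006757121553233))
```

arm_command --turn '[[0,0,0],[0,0,0],[0,0,0],[0,0,0],[0,0,0],[0,0,0],[0,0,0],[0,0,0]]' --dp '[[0.246,-0.407,0.025],[0.246,-0.407,0.025],[0.246,-0.407,0.025],[0.246,-0.407,0.025],[0.246,-0.407,0.025],[0.246,-0.407,0.025],[0.246,-0.407,0.025],[0.246,-0.407,0.025]]' --grip '[-1,-1,-1,-1,-1,-1,-1,-1]'

```text
t: 1.43
tcp_pos: [0.4605, 0.0651, 0.3075]
ee_rot: [0.0, 0.993, 0.119, 0.0]
contact_force: [0.6, -0.1, 0.6]
gripper_width: 1.0
finger_force: 0.0
```

```bash
python3 -c "
from h import *
go(.5034,.2011,.30,13.7)"
```

```text
t 1.43 tcp [0.4605 0.0651 0.3075] yaw 13.72 F [ 0.56 -0.07  0.64] w 94.0 ff 0.0 
 dp [ 0.074  -0.122   0.0076] turn [ 0.0001 -0.0003  0.0004]
```

arm_command --turn '[[0,0,0],[0,0,0],[0,0,0],[0,0,0],[0,0,0],[0,0,0]]' --dp '[[0.074,-0.122,0.008],[0.074,-0.122,0.008],[0.074,-0.122,0.008],[0.074,-0.122,0.008],[0.074,-0.122,0.008],[0.074,-0.122,0.008]]' --grip '[-1,-1,-1,-1,-1,-1]'

```text
t: 1.93
tcp_pos: [0.5031, 0.1999, 0.2989]
ee_rot: [-0.0, 0.993, 0.121, -0.001]
contact_force: [0.2, -0.8, -0.7]
gripper_width: 0.999
finger_force: 0.0
```

```bash
python3 -c "
from h import *
go(.5034,.2011,.178,13.7)"
```

```text
t 1.93 tcp [0.5031 0.1999 0.2989] yaw 13.84 F [ 0.17 -0.8  -0.74] w 93.9 ff 0.0 
 dp [ 0.0007 -0.0011  0.1209] turn [-0.0005  0.0013  0.0025]
```

arm_command --turn '[[0,0,0],[0,0,0],[0,0,0],[0,0,0],[0,0,0],[0,0,0],[0,0,0]]' --dp '[[0.001,-0.001,0.03],[0.001,-0.001,0.06],[0.001,-0.001,0.085],[0.001,-0.001,0.105],[0.001,-0.001,0.115],[0.001,-0.001,0.121],[0.001,-0.001,0.121]]' --grip '[-1,-1,-1,-1,-1,-1,-1]'

```text
t: 2.52
tcp_pos: [0.504, 0.1996, 0.1782]
ee_rot: [0.0, 0.993, 0.119, -0.0]
contact_force: [-0.2, 0.3, -0.3]
gripper_width: 1.003
finger_force: 0.0
```

```bash
python3 - <<'E'
from h import *
go(.5034,.2011,.178,13.7)
c=cap('side','s1');t=cap('top','t1')
f=lambda im,x,y,w,h,k:cv2.resize(im[y:y+h,x:x+w,::-1],None,fx=k,fy=k,interpolation=cv2.INTER_CUBIC)
cv2.imwrite('pics/v1.png',np.hstack([f(c['frame'],245,180,100,100,4),f(t['frame'],200,160,100,100,4)]))
E
```

```text
t 2.52 tcp [0.504  0.1996 0.1782] yaw 13.69 F [-0.25  0.31 -0.3 ] w 94.2 ff 0.0 
 dp [-0.0003 -0.0016  0.0002] turn [ 0.0002  0.0009 -0.0001]
```

View pics/v1.png

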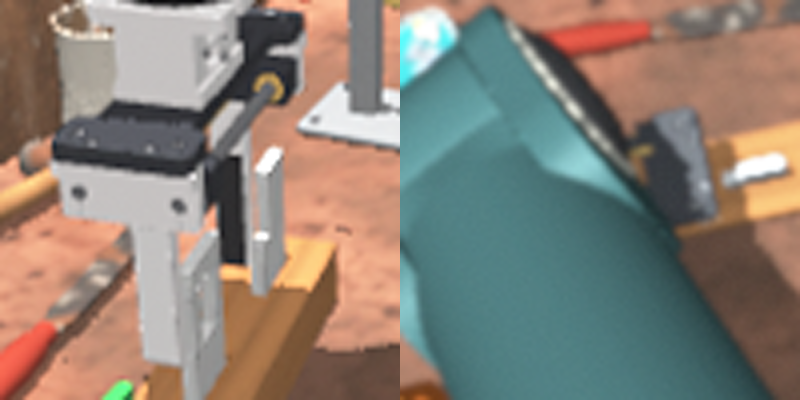

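The picture shows the fingers straddling the gauge plate: near finger at crop (160,300), plate at (200,310). The blank at (268,220) is clear. I'll close gently, correcting y by 1.5 mm.

arm_command --turn '[[0,0,0],[0,0,0],[0,0,0],[0,0,0],[0,0,0],[0,0,0],[0,0,0],[0,0,0]]' --dp '[[0,-0.001,0],[0,-0.001,0],[0,-0.001,0],[0,-0.001,0],[0,-0.001,0],[0,-0.001,0],[0,-0.001,0],[0,-0.001,0]]' --grip '[0,0,1,1,1,1,1,1]' --newtons 15

```text
t: 3.28
tcp_pos: [0.5039, 0.2014, 0.1786]
ee_rot: [-0.0, 0.993, 0.12, -0.0]
contact_force: [-0.3, 0.1, 2.0]
gripper_width: 0.468
finger_force: 3.0
```

arm_command --turn '[[0,0,0],[0,0,0],[0,0,0],[0,0,0]]' --dp '[[0,0,0],[0,0,0],[0,0,0],[0,0,0]]' --grip '[1,1,1,1]' --newtons 40

```text
t: 3.62
tcp_pos: [0.5039, 0.2013, 0.1785]
ee_rot: [-0.0, 0.993, 0.12, -0.0]
contact_force: [0.6, -0.4, -0.3]
gripper_width: 0.465
finger_force: 39.9
```

arm_command --turn '[[0,0,0],[0,0,0],[0,0,0],[0,0,0],[0,0,0],[0,0,0],[0,0,0],[0,0,0]]' --dp '[[0,0,-0.01],[0,0,-0.03],[0,0,-0.055],[0,0,-0.085],[0,0,-0.12],[0,0,-0.155],[0,0,-0.18],[0,0,-0.18]]' --grip '[1,1,1,1,1,1,1,1]'

```text
t: 4.28
tcp_pos: [0.5047, 0.2022, 0.3643]
ee_rot: [-0.001, 0.993, 0.12, 0.003]
contact_force: [0.0, 0.4, -2.1]
gripper_width: 0.464
finger_force: 39.9
```

```bash
python3 -c "
from h import *
go(.43,-.205,.34,7.2)"
```

```text
t 4.28 tcp [0.5047 0.2022 0.3643] yaw 13.76 F [ 0.04  0.37 -2.06] w 43.6 ff 39.9 
 dp [-0.1695  0.3778  0.0229] turn [-0.0008 -0.007   0.1144]
```

arm_command --turn '[[0,0,0.11],[0,0,0.11],[0,0,0.11],[0,0,0.11],[0,0,0.11],[0,0,0.11],[0,0,0.11],[0,0,0.11]]' --dp '[[-0.01,0.03,0],[-0.025,0.06,0],[-0.04,0.1,0],[-0.06,0.14,0],[-0.09,0.2,0],[-0.12,0.26,0],[-0.15,0.33,0],[-0.17,0.388,0.01]]' --grip '[1,1,1,1,1,1,1,1]'

```text
t: 4.95
tcp_pos: [0.446, -0.1099, 0.3563]
ee_rot: [0.0, 0.998, 0.065, 0.0]
contact_force: [2.0, -0.4, -1.8]
gripper_width: 0.466
finger_force: 39.9
```

```bash
python3 -c "
from h import *
go(.43,-.2155,.2675,7.5)"
```

```text
t 4.95 tcp [ 0.446  -0.1099  0.3563] yaw 7.45 F [ 1.99 -0.45 -1.83] w 43.8 ff 39.9 
 dp [-0.0296  0.1026  0.0889] turn [ 0.0004 -0.0006 -0.0009]
```

arm_command --turn '[[0,0,0],[0,0,0],[0,0,0],[0,0,0],[0,0,0],[0,0,0],[0,0,0],[0,0,0]]' --dp '[[-0.02,0.04,0],[-0.03,0.08,0.0],[-0.03,0.103,0.015],[-0.03,0.103,0.04],[-0.03,0.103,0.065],[-0.03,0.103,0.089],[-0.03,0.103,0.089],[-0.03,0.103,0.089]]' --grip '[1,1,1,1,1,1,1,1]'

```text
t: 5.62
tcp_pos: [0.4304, -0.2139, 0.2666]
ee_rot: [-0.001, 0.998, 0.065, -0.001]
contact_force: [1.0, -0.1, -0.8]
gripper_width: 0.463
finger_force: 39.9
```

```bash
python3 - <<'E'
from h import *
go(.43,-.2155,.2675,7.5)
c=cap('side','s2');t=cap('top','t2')
f=lambda im,x,y,w,h,k:cv2.resize(im[y:y+h,x:x+w,::-1],None,fx=k,fy=k,interpolation=cv2.INTER_CUBIC)
cv2.imwrite('pics/v2.png',np.hstack([f(c['frame'],330,120,80,100,5),f(t['frame'],365,155,80,100,5)]))
# predicted points (crop side coords)
a=np.radians(7.5);ex=np.array([np.cos(a),np.sin(a),0]);ey=np.array([-np.sin(a),np.cos(a),0]);p=monitor.get_state()['tcp_pos']
for n,dz,dy in(('topN',-.058,.022),('topF',-.058,-.022),('eye',-.091,0),('botN',-.168,.022),('winTL',-.074,.009),('winBL',-.108,.009)):
    for dx in(-.004,.004): print(n,dx,((proj('side0',p+dx*ex+dy*ey+[0,0,dz])-[330,120]+.5)*5).round(0))
E
```

```text
t 5.62 tcp [ 0.4304 -0.2139  0.2666] yaw 7.45 F [ 0.97 -0.12 -0.84] w 43.5 ff 39.9 
 dp [-0.0006  0.0015 -0.0009] turn [-0.0015  0.0017 -0.0009]
topN -0.004 [352. 171.]
topN 0.004 [337. 169.]
topF -0.004 [368. 148.]
topF 0.004 [354. 147.]
eye -0.004 [356. 217.]
eye 0.004 [342. 215.]
botN -0.004 [338. 359.]
botN 0.004 [324. 357.]
winTL -0.004 [355. 192.]
winTL 0.004 [340. 191.]
winBL -0.004 [350. 251.]
winBL 0.004 [336. 249.]
```

View pics/v2.png

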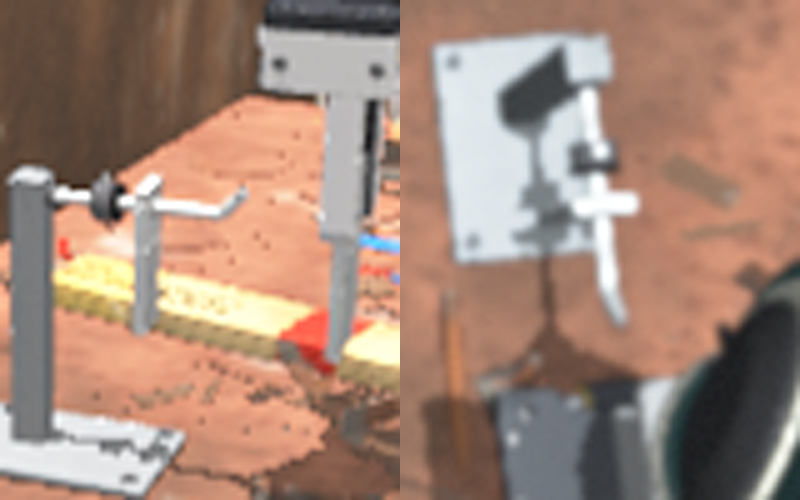

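The side crop shows the gripped plate in front of the tip: bottom edge at (338,360), close to the predicted (331,358). The hook tip is at (243,192). Height is good. I'll shift y by 2.4 mm and thread slowly.

arm_command --turn '[[0,0,0],[0,0,0],[0,0,0],[0,0,0],[0,0,0],[0,0,0],[0,0,0],[0,0,0]]' --dp '[[0,0.002,-0.001],[0.01,0.002,-0.001],[0.02,0.002,-0.001],[0.03,0.002,-0.001],[0.04,0.002,-0.001],[0.05,0.002,-0.001],[0.058,0.002,-0.001],[0.065,0.002,-0.001]]' --grip '[1,1,1,1,1,1,1,1]'

```text
t: 6.38
tcp_pos: [0.4965, -0.2075, 0.2676]
ee_rot: [-0.0, 0.998, 0.065, -0.0]
contact_force: [0.5, 0.4, -2.7]
gripper_width: 0.465
finger_force: 39.9
```

```bash
python3 - <<'E'
from h import *
go(.522,-.2043,.2675,7.5)
c=cap('side','s3');t=cap('top','t3')
f=lambda im,x,y,w,h,k:cv2.resize(im[y:y+h,x:x+w,::-1],None,fx=k,fy=k,interpolation=cv2.INTER_CUBIC)
cv2.imwrite('pics/v3.png',np.hstack([f(c['frame'],330,120,80,100,5),f(t['frame'],365,155,80,100,5)]))
E
```

```text
t 6.38 tcp [ 0.4965 -0.2075  0.2676] yaw 7.47 F [ 0.47  0.43 -2.67] w 43.7 ff 39.9 
 dp [0.0256 0.0002 0.0001] turn [-0.0004  0.0002 -0.0006]
```

View pics/v3.png

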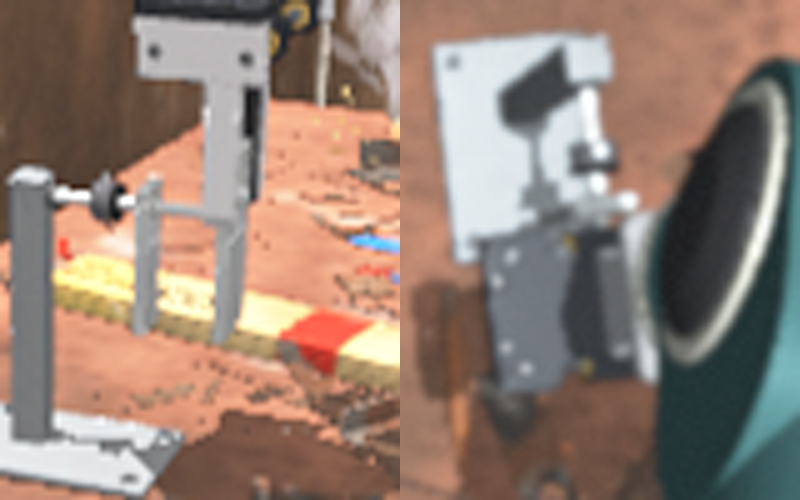

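The side crop shows the tip passed through the window with no contact force. The gauge plate's bottom is at (228,340) and the hung plate's at (145,332), about 50 mm apart. Next I go forward 22 mm and then lower.

arm_command --turn '[[0,0,0],[0,0,0],[0,0,0],[0,0,0],[0,0,0],[0,0,0],[0,0,0],[0,0,0]]' --dp '[[0.008,0,0],[0.015,0,0],[0.022,0,0],[0.022,0,0],[0.022,0,0.006],[0.022,0,0.011],[0.022,0,0.015],[0.022,0,0.015]]' --grip '[1,1,1,1,1,1,1,1]'

```text
t: 7.15
tcp_pos: [0.5166, -0.2049, 0.2516]
ee_rot: [-0.0, 0.998, 0.065, -0.001]
contact_force: [0.9, 0.3, -1.4]
gripper_width: 0.467
finger_force: 39.9
```

arm_command --turn '[[0,0,0],[0,0,0],[0,0,0],[0,0,0],[0,0,0]]' --dp '[[0,0,0.001],[0,0,0.002],[0,0,0.003],[0,0,0.003],[0,0,0.003]]' --grip '[1,1,1,1,1]'

```text
t: 7.57
tcp_pos: [0.5173, -0.2049, 0.2498]
ee_rot: [-0.0, 0.998, 0.065, -0.0]
contact_force: [-0.6, -0.4, -2.0]
gripper_width: 0.464
finger_force: 39.9
```

arm_command --turn '[[0,0,0],[0,0,0],[0,0,0]]' --dp '[[0,0,0.001],[0,0,0.001],[0,0,0.001]]' --grip '[1,1,1]'

```text
t: 7.82
tcp_pos: [0.5173, -0.2049, 0.2487]
ee_rot: [-0.0, 0.998, 0.065, -0.0]
contact_force: [-0.8, 0.1, -1.8]
gripper_width: 0.464
finger_force: 39.9
```

arm_command --turn '[[0,0,0],[0,0,0],[0,0,0]]' --dp '[[0,0,0.001],[0,0,0.001],[0,0,0.001]]' --grip '[1,1,1]'

```text
t: 8.07
tcp_pos: [0.5174, -0.205, 0.2481]
ee_rot: [0.0, 0.998, 0.065, 0.0]
contact_force: [-1.6, 0.8, 3.8]
gripper_width: 0.46
finger_force: 39.9
```

Contact felt at TCP z=0.2482, as expected (0.248). I'll back up 1 mm and start sliding.

arm_command --turn '[[0,0,0],[0,0,0],[0,0,0],[0,0,0],[0,0,0],[0,0,0],[0,0,0],[0,0,0]]' --dp '[[0,0,-0.001],[0.002,0,-0.001],[0.005,0,-0.001],[0.008,0,-0.001],[0.011,0,-0.001],[0.014,0,-0.001],[0.016,0,-0.001],[0.016,0,-0.001]]' --grip '[1,1,1,1,1,1,1,1]'

```text
t: 8.73
tcp_pos: [0.5336, -0.2027, 0.2487]
ee_rot: [-0.0, 0.998, 0.065, 0.0]
contact_force: [0.0, 0.2, -2.2]
gripper_width: 0.464
finger_force: 39.9
```

arm_command --turn '[[0,0,0],[0,0,0],[0,0,0],[0,0,0],[0,0,0],[0,0,0],[0,0,0],[0,0,0]]' --dp '[[0.001,0,0],[0.002,0,0],[0.003,0,0],[0.004,0,0],[0.005,0,0],[0.006,0,0],[0.006,0,0],[0.006,0,0]]' --grip '[1,1,1,1,1,1,1,1]'

```text
t: 9.4
tcp_pos: [0.5391, -0.2021, 0.2488]
ee_rot: [-0.0, 0.998, 0.065, -0.0]
contact_force: [0.3, 0.9, -2.2]
gripper_width: 0.464
finger_force: 39.9
```

```bash
python3 - <<'E'
from h import *
go(.546,-.201,.249,7.5)
c=cap('side','s4');t=cap('top','t4')
f=lambda im,x,y,w,h,k:cv2.resize(im[y:y+h,x:x+w,::-1],None,fx=k,fy=k,interpolation=cv2.INTER_CUBIC)
cv2.imwrite('pics/v4.png',np.hstack([f(c['frame'],325,135,60,75,6.6667)]+[f(t['frame'],385,155,60,75,6.6667)]))
E
```

```text
t 9.4 tcp [ 0.5391 -0.2021  0.2488] yaw 7.44 F [ 0.27  0.86 -2.24] w 43.6 ff 39.9 
 dp [ 0.0069 -0.0002 -0.0002] turn [-0.0001  0.     -0.0011]
```

View pics/v4.png

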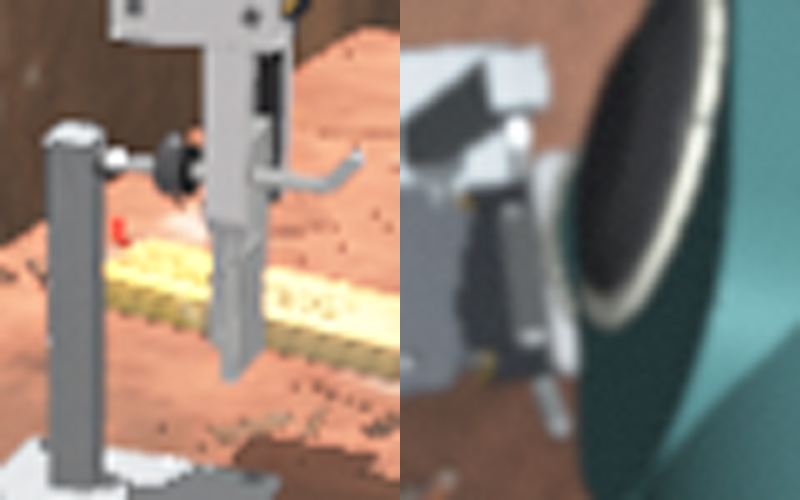

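The side crop shows the gauge plate almost against the hung plate (240,300), both on the bar, with the collar at (180,165) still clear. I'll continue in small steps.

arm_command --turn '[[0,0,0],[0,0,0],[0,0,0],[0,0,0],[0,0,0],[0,0,0]]' --dp '[[0.0005,0,0],[0.001,0,0],[0.0015,0,0],[0.002,0,0],[0.002,0,0],[0.002,0,0]]' --grip '[1,1,1,1,1,1]'

```text
t: 10.0
tcp_pos: [0.5411, -0.2018, 0.2487]
ee_rot: [-0.0, 0.998, 0.065, 0.0]
contact_force: [-0.1, -0.3, -1.5]
gripper_width: 0.468
finger_force: 39.9
```

arm_command --turn '[[0,0,0],[0,0,0],[0,0,0],[0,0,0],[0,0,0],[0,0,0]]' --dp '[[0.0005,0,0],[0.001,0,0],[0.0015,0,0],[0.002,0,0],[0.002,0,0],[0.002,0,0]]' --grip '[1,1,1,1,1,1]'

```text
t: 10.5
tcp_pos: [0.5432, -0.2016, 0.2488]
ee_rot: [-0.0, 0.998, 0.065, 0.0]
contact_force: [-0.1, 0.2, -2.1]
gripper_width: 0.463
finger_force: 39.9
```

arm_command --turn '[[0,0,0],[0,0,0],[0,0,0],[0,0,0]]' --dp '[[0.0005,0,0],[0.001,0,0],[0.001,0,0],[0.001,0,0]]' --grip '[1,1,1,1]'

```text
t: 10.83
tcp_pos: [0.5441, -0.2014, 0.2488]
ee_rot: [-0.0, 0.998, 0.065, 0.0]
contact_force: [-0.4, -0.6, -0.9]
gripper_width: 0.464
finger_force: 39.9
```

arm_command --turn '[[0,0,0],[0,0,0],[0,0,0],[0,0,0],[0,0,0]]' --dp '[[0.0005,0,0],[0.001,0,0],[0.0015,0,0],[0.0015,0,0],[0.0015,0,0]]' --grip '[1,1,1,1,1]'

```text
t: 11.25
tcp_pos: [0.5456, -0.2012, 0.2488]
ee_rot: [-0.0, 0.998, 0.065, 0.0]
contact_force: [-0.5, -0.2, -1.1]
gripper_width: 0.462
finger_force: 39.9
```

arm_command --turn '[[0,0,0],[0,0,0],[0,0,0],[0,0,0]]' --dp '[[0.0005,0,0],[0.001,0,0],[0.001,0,0],[0.001,0,0]]' --grip '[1,1,1,1]'

```text
t: 11.58
tcp_pos: [0.5466, -0.2011, 0.2488]
ee_rot: [-0.0, 0.998, 0.065, 0.0]
contact_force: [-1.0, 0.4, -2.3]
gripper_width: 0.465
finger_force: 39.9
```

```bash
python3 - <<'E'
from h import *
go(.55,-.201,.249,7.5)
c=cap('side','s5')
f=lambda im,x,y,w,h,k:cv2.resize(im[y:y+h,x:x+w,::-1],None,fx=k,fy=k,interpolation=cv2.INTER_CUBIC)
cv2.imwrite('pics/v5.png',f(c['frame'],328,145,50,55,10))
E
```

```text
t 11.58 tcp [ 0.5466 -0.2011  0.2488] yaw 7.44 F [-1.02  0.44 -2.26] w 43.7 ff 39.9 
 dp [ 0.0034  0.0003 -0.0002] turn [-0.0001 -0.0001 -0.0011]
```

View pics/v5.png

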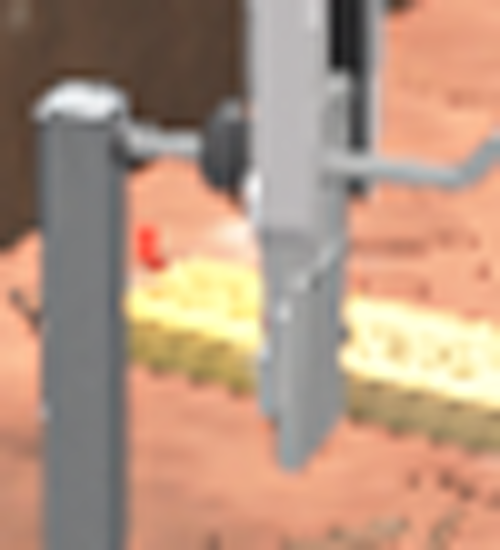

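The crop shows the hung plate (268,390) now touching the gauge plate, with the collar (225,160) only a few mm ahead. I'll continue in 1 mm steps.

arm_command --turn '[[0,0,0],[0,0,0],[0,0,0],[0,0,0]]' --dp '[[0.0005,0,0],[0.001,0,0],[0.001,0,0],[0.001,0,0]]' --grip '[1,1,1,1]'

```text
t: 11.97
tcp_pos: [0.5476, -0.201, 0.2488]
ee_rot: [-0.0, 0.998, 0.065, 0.0]
contact_force: [-0.3, -0.0, -2.1]
gripper_width: 0.462
finger_force: 39.9
```

arm_command --turn '[[0,0,0],[0,0,0],[0,0,0],[0,0,0]]' --dp '[[0.0005,0,0],[0.001,0,0],[0.001,0,0],[0.001,0,0]]' --grip '[1,1,1,1]'

```text
t: 12.3
tcp_pos: [0.5486, -0.2008, 0.2488]
ee_rot: [-0.0, 0.998, 0.065, -0.0]
contact_force: [-0.4, 0.3, -1.9]
gripper_width: 0.465
finger_force: 39.9
```

arm_command --turn '[[0,0,0],[0,0,0],[0,0,0],[0,0,0]]' --dp '[[0.0005,0,0],[0.001,0,0],[0.001,0,0],[0.001,0,0]]' --grip '[1,1,1,1]'

```text
t: 12.63
tcp_pos: [0.5496, -0.2007, 0.2488]
ee_rot: [-0.0, 0.998, 0.065, 0.0]
contact_force: [0.2, 0.6, -1.6]
gripper_width: 0.464
finger_force: 39.9
```

arm_command --turn '[[0,0,0],[0,0,0],[0,0,0],[0,0,0]]' --dp '[[0.0005,0,0],[0.001,0,0],[0.001,0,0],[0.001,0,0]]' --grip '[1,1,1,1]'

```text
t: 12.97
tcp_pos: [0.5506, -0.2006, 0.2488]
ee_rot: [-0.0, 0.998, 0.065, 0.0]
contact_force: [0.1, -0.0, -2.3]
gripper_width: 0.464
finger_force: 39.9
```

arm_command --turn '[[0,0,0],[0,0,0],[0,0,0],[0,0,0]]' --dp '[[0.0005,0,0],[0.001,0,0],[0.001,0,0],[0.001,0,0]]' --grip '[1,1,1,1]'

```text
t: 13.3
tcp_pos: [0.5513, -0.2005, 0.2487]
ee_rot: [-0.0, 0.998, 0.065, -0.0]
contact_force: [-3.2, -0.1, 0.4]
gripper_width: 0.464
finger_force: 39.9
```

arm_command --turn '[[0,0,0],[0,0,0],[0,0,0],[0,0,0]]' --dp '[[0.0005,0,0],[0.001,0,0],[0.001,0,0],[0.001,0,0]]' --grip '[1,1,1,1]'

```text
t: 13.63
tcp_pos: [0.552, -0.2005, 0.2487]
ee_rot: [-0.0, 0.998, 0.065, -0.001]
contact_force: [-8.3, 0.1, 2.4]
gripper_width: 0.465
finger_force: 39.9
```

The push is steady at about 8 N, within the 5–10 N range. I'll hold briefly, then release.

arm_command --turn '[[0,0,0],[0,0,0]]' --dp '[[0,0,0],[0,0,0]]' --grip '[1,1]'

```text
t: 13.8
tcp_pos: [0.552, -0.2005, 0.2487]
ee_rot: [-0.0, 0.998, 0.065, -0.001]
contact_force: [-6.5, -0.1, 2.6]
gripper_width: 0.466
finger_force: 39.9
```

arm_command --turn '[[0,0,0],[0,0,0],[0,0,0],[0,0,0],[0,0,0],[0,0,0]]' --dp '[[0,0,0],[0,0,0],[0,0,0],[0,0,0],[0,0,0],[0,0,0]]' --grip '[0.0,-0.2,-0.4,-0.4,-0.4,-0.4]'

```text
t: 14.3
tcp_pos: [0.5526, -0.2003, 0.2488]
ee_rot: [-0.0, 0.998, 0.065, 0.0]
contact_force: [-0.3, -0.4, 0.0]
gripper_width: 0.702
finger_force: 0.0
```

arm_command --turn '[[0,0,0],[0,0,0],[0,0,0],[0,0,0],[0,0,0],[0,0,0],[0,0,0],[0,0,0]]' --dp '[[0,0,-0.005],[0,0,-0.015],[0,0,-0.03],[0,0,-0.05],[0,0,-0.07],[0,0,-0.09],[-0.03,0,-0.11],[-0.06,0,-0.12]]' --grip '[-0.4,-0.4,-0.4,-0.4,-0.4,-0.4,-0.4,-0.4]'

```text
t: 14.97
tcp_pos: [0.4933, -0.2077, 0.3715]
ee_rot: [0.0, 0.998, 0.066, 0.001]
contact_force: [-0.4, -0.2, 0.2]
gripper_width: 0.702
finger_force: 0.0
```

arm_command --turn '[[0,0,0],[0,0,0],[0,0,0],[0,0,0],[0,0,0],[0,0,0],[0,0,0],[0,0,0]]' --dp '[[-0.03,0.02,-0.01],[-0.05,0.05,-0.01],[-0.07,0.09,-0.01],[-0.08,0.12,-0.01],[-0.08,0.15,-0.01],[-0.08,0.18,-0.01],[-0.08,0.18,-0.01],[-0.08,0.18,-0.01]]' --grip '[-0.4,-0.4,-0.4,-0.4,-0.4,-0.4,-0.4,-0.4]'

```text
t: 15.63
tcp_pos: [0.4367, -0.398, 0.3791]
ee_rot: [-0.0, 0.998, 0.064, 0.0]
contact_force: [-0.2, 1.0, 0.8]
gripper_width: 0.698
finger_force: 0.0
```

```bash
python3 - <<'E'
from h import *
go(.55,-.201,.249,7.5)
c=cap('side','s6');t=cap('top','t6')
f=lambda im,x,y,w,h,k:cv2.resize(im[y:y+h,x:x+w,::-1],None,fx=k,fy=k,interpolation=cv2.INTER_CUBIC)
cv2.imwrite('pics/v6.png',np.hstack([f(c['frame'],325,140,56,75,7),f(t['frame'],370,155,56,75,7)]))
E
```

```text
t 15.63 tcp [ 0.4367 -0.398   0.3791] yaw 7.34 F [-0.19  0.97  0.82] w 65.6 ff 0.0 
 dp [ 0.1375 -0.1809  0.1301] turn [-0.0002 -0.     -0.0028]
```

View pics/v6.png

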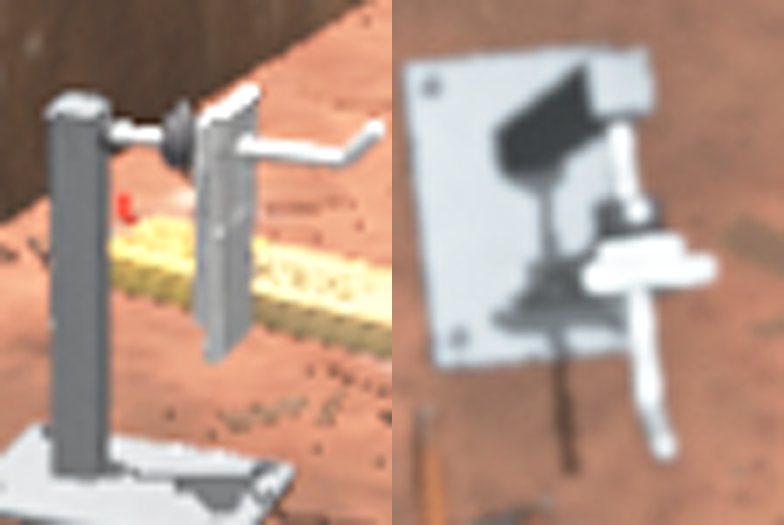

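The crop shows both plates hanging face to face against the collar: the gauge at (235,230) in front, the hung plate behind it at (203,300). The arm is clear, so I'm handing in.

```bash
python3 -c "
from h import *
print(workorder.hand_in())"
```

```text
the job is handed in; nothing more can be done
None
```

I hung the gauge plate on the hook in front of the first plate and slid both back against the stop with a push of about 6.5–8 N. I then let go; the last picture shows both hanging face to face, and the job was handed in at about 16 s of the allowed 56 s.

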